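# Take the sharpening stone out of its holder and hold it level

### The arm

A 6-joint arm with a two-finger parallel gripper is mounted at the origin on a cart in front of the work surface, level with it; the furniture and walls round the work are solid. World frame = base frame: x ahead of the robot, y to its left, z up, the work surface at z = 0. Lengths are in m, angles in rad, forces in N, time in s.
With the tool pointing down it reaches from about 0.35 to 0.775 m from the base axis. Payload 7.3 kg.
Tool frame: the origin (TCP) lies at the centre of the arm's flange, where the gripper is bolted on; the fingertips stand 178 mm ahead of it and the grasp point (between the pads) lies 159 mm ahead of it (tip_extent is the distance from the TCP to the fingertips, in m); z points along the fingers, y is the line along which they close (so a half turn about z gives the same grasp; the last joint's range is limited). The gripper opens to 92 mm and grips with 3 to 60 N. Pads are 19 mm wide; open, the fingers measure 130 mm over their backs; the gripper's body (75 mm by 190 mm) begins 47 mm behind the grasp point.
Start: joints at [-1.354, 0.342, 1.524, -0, 1.275, -0.146], TCP at [0.186, -0.491, 0.405] pointing down, gripper open.
Joint ranges: [-2.53, 2.53], [-0.77, 2.02], [0.04, 2.7], [-1, 4.14], [0.28, 2.66], [-3.11, 3.11]. Speed limits (rad/s): [2.57, 2.57, 3.14, 3.14, 3.14, 3.14].

### API

Orientations are given as [roll, pitch, yaw] about the fixed x, y, z axes, in that order (R = Rz(yaw) Ry(pitch) Rx(roll)).
In Python, from cell import * gives the robot as it stands.
- The arm moves only by the tool arm_command, never from a script. Its arguments are lists of equal length, an entry for each row: "xyz": the shift along the world's x, y, z in mm, a list of three; "spin": the turn about the world's z in degrees. In form: {"xyz": [[tx, ty, tz], ...], "spin": [spin, ...]}. A call has 1 to 20 rows; each row shifts and turns the commanded pose from where the row before left it; what a row does not reach is not made up. A row lasts 1/10 s, in which the tool goes at most 50 mm and 8.59 degrees, less where a joint would pass 70% of its speed; a pose out of reach is approached as far as the arm can. A call with a gripper value outside its range is refused whole. "jaw" is the opening, from -1 (shut) to 1 (fully open), set as the call begins (left out, the last holds). The fingers move at their own pace and stop on an object; "squeeze" is the grip in N (left out, the last holds). Time passes only in rows, so rows that do not move let the fingers close. It gives the time, the measured TCP pose, the force, the opening and the grip force at its end, in the units of the state.
- observe(): the state, without advancing time (a new reading comes with each control period).
- read_camera(name): name is "side" or "top" or "wrist"; returns a dict with "img" (480x640x3 uint8, red, green, blue), "depth" (480x640 float32, m along the optical axis (not along the pixel's ray), 0 where there is no reading), "fx", "fy", "cx", "cy" (pixels), "dist_coeffs" ([k1, k2, p1, p2, k3] as OpenCV has them; the pictures are not rectified), "world_from_camera" (4x4, takes a point from camera to world coordinates). Camera axes: x right, y up, looking along -z (the intrinsics and any distortion apply to the point x, -y, -z); pixel columns grow to the right and rows downward; lengths in m; the calibration is good to about 2 mm. A picture is of the moment at which its call begins.
- hand_in(): hands the job in; it is judged then, once.
The state is a dict: "time": time; "qpos": joint angles; "qvel": joint speeds; "joint_efforts": joint torques, N m; "tool_pos": TCP position; "tool_rot": TCP orientation; "contact_force": force on the tool from outside, world axes, zero at the start; "torque": the same for the moment, N m; "opening": finger opening in m; "grip_force": force on a finger pad.
Only numpy, scipy, OpenCV 4.12 (cv2) and the standard library are available. Lean on these libraries where they do the work, as an engineer would, in place of code of your own. Each camera call takes 0.05 s, during which the arm holds its last target. There are 200 camera calls.

### The job

Take the sharpening stone out of its holder: turn the bar-shaped clamp knob about a quarter turn anticlockwise to free the sliding jaw and pull that jaw well back from the stone, then draw the stone along the holder until its other end is out from under the fixed jaw's lip, and lift it with the little dressing stone still lying on top. Finish while holding the stone, level and steady and touched by nothing but the gripper, about 15 cm above its bed and over the holder, so that the bed can be wiped clean beneath it. Do not tip the stone on the way, and leave the other tools as they lie.

Things in the scene. Friction and masses are not known exactly. Their poses are not given: they have to be found in the camera images.
- holder: Wooden stone holder screwed to the bench; mm in its frame: origin at the underside, on the bench, z up. Board x -48..48, y -165..170, 18 thick; rubber bed strips, top z 21. Dark fixed jaw at the -y end: block 70 wide, y -162..-126, top z 41, its lip (z 33..41) overhangs to y -119. The sliding jaw runs on a track in the +y half.
- jaw (a joint): Sliding jaw's position, m: 0 clamped, grows to 0.045 toward the holder's +y, away from the stone. Dark block 70 mm wide, y 46..116 of the holder at 0, top z 41, its lip (z 33..41) reaching to y 39. Locked firmly at 0 by the knob; freed, it slides with about 3 N, stays where left, can be pulled by the knob. Needs 20 mm or more; 30 to 40 gives easy room.
- jaw_lip (a point): Middle of the upper edge of the sliding jaw's lip, facing the stone; at (0, 39, 41) mm in the holder's frame when the jaw is at 0; axes as the holder's.
- knob (a joint): Angle of the clamp knob, rad: a quarter-turn lock, 0 fully tight (starts 0 to 0.15), grows anticlockwise seen from above, stop at 1.9. The jaw is free from about 0.8 on; turn it to 1.1 or more (1.3 is good). Turning takes under 0.2 Nm; it stays where it is left.
- knob_grip (a point): Centre of the knob's grip, on its vertical axis, 60.5 mm above the bench; rides on the sliding jaw, at (0, 90) mm in the holder's frame when the jaw is at 0. The grip is a black T-bar 47 mm long, 13 thick, 20 high (z 50.5..70.5), its length along this point's y: along the holder's y at knob 0. Grip it across its 13 mm.
- stone: Grey stone 52 x 150 mm, z 10..36, on a pale board 48 x 170 x 10 mm whose 10 mm end tongues lie under the jaw lips (6 mm overlap). Origin: centre of the board's underside; starts at (0, -40, 21) mm in the holder, same axes, long along y. Draw it 8 mm or more (14 is good) toward the holder's +y to clear the fixed lip. About 0.5 kg, balanced at its middle: grip there across 52 mm.
- dressing_stone: Dressing stone, a small rounded block 42 x 24 x 18 mm, about 40 g, lying loose across the sharpening stone's top, nearer its fixed-jaw end; origin at the centre of its underside.
- wide_chisel: Bystander, loose: bench chisel, wooden handle, 32x247x27 mm, lying in front of the holder; origin at the centre of its underside, its own y along its length. Leave it where it lies.
- narrow_chisel: Bystander, loose: bench chisel, wooden handle, 26x247x27 mm, lying behind the holder; origin at the centre of its underside, its own y along its length. Leave it where it lies.
- plane: Bystander, loose: small iron block plane, 51x156x59 mm, to the right of the holder; origin at the centre of its underside, its own y along its length. Leave it where it lies.
- tape: Bystander, loose: tape measure, 36x72x62 mm, at the right; origin at the centre of its underside, its own y along its length. Leave it where it lies.
- driver: Bystander, loose: screwdriver, 30x187x33 mm, at the left; origin at the centre of its underside, its own y along its length. Leave it where it lies.
- strip: Bystander, loose: flat strip of planed wood, 40x150x20 mm, at the left; origin at the centre of its underside, its own y along its length. Leave it where it lies.

How it is judged:
On the way, in this order (a step that is already met when the one before it is completed fails the run):
1. the clamp knob is turned anticlockwise to at least 0.9 rad, freeing the jaw (value of joint knob above 0.9 rad), for 0.2 s.
2. the sliding jaw is pulled back at least 15 mm (value of joint jaw above 0.015 m), for 0.2 s.
3. the stone is up out of both jaws, at least 35 mm above its bed (z of stone in the frame of holder above 0.056 m), for 0.2 s.
At the end, for the whole second after the job is handed in: The gripper alone holds the stone, still (20 mm/s) and level (5 degrees), 10 to 21 cm above its bed and over the holder (60 mm across, 80 to 120 mm along from its centre); the dressing stone lies on top, untouched; knob loose (0.9 rad or more), jaw at least 15 mm back (z of stone in the frame of holder between 0.121 and 0.231 m and x of stone in the frame of holder between -0.06 and 0.06 m and y of stone in the frame of holder between -0.12 and 0.08 m and angle between stone's own z axis and vertical below 0.09 rad and linear speed of stone below 0.02 m/s and angular speed of stone below 0.15 rad/s and contact force between stone and the fingers above 2 N and contact force between stone and holder below 0.1 N and value of joint jaw above 0.015 m and value of joint knob above 0.9 rad and x of dressing_stone in the frame of stone between -0.026 and 0.026 m and y of dressing_stone in the frame of stone between -0.075 and 0.075 m and z of dressing_stone in the frame of stone between 0.03 and 0.045 m and contact force between dressing_stone and the arm below 0.1 N and contact force between dressing_stone and the fingers below 0.1 N); the arm keeps its last pose, push and grip.
It fails at once if the sharpening stone is tipped by more than 12 degrees (angle between stone's own z axis and vertical above 0.21 rad).
It fails at once if the dressing stone leaves the top of the sharpening stone (not (x of dressing_stone in the frame of stone between -0.026 and 0.026 m and y of dressing_stone in the frame of stone between -0.075 and 0.075 m and z of dressing_stone in the frame of stone between 0.03 and 0.045 m)).
It fails at once if one of the bystanding tools is shifted by more than 25 mm (distance of any of wide_chisel, narrow_chisel, plane, tape, driver, strip from where it was at the start of the episode above 0.025 m).
It also fails if it takes over 51 s, if anything falls off the work surface, if the arm or the gripper's body presses on something with over 40 N, if the wrist force passes 120 N, or if a joint passes its speed limit or range.

## Working session

There is one attempt and no reset: what is moved stays moved. The work goes in short steps, Python scripts to look and compute and a tool call to move; the robot and the scene stay as the last step left them, time stands still between calls to the robot, and variables do not carry over. Pictures are saved under pics/ and viewed, at most 10 in all, crops included, and the job is handed in when it is done.

Besides the shell and the picture viewer there is one more tool, called after "Emit:" by a JSON object that holds its "api" and its "payload". arm_command: Moves the arm, as the interface text tells. Its arguments: {"type":"object","properties":{"xyz":{"type":"array","items":{"type":"array","items":{"type":"number"}}},"spin":{"type":"array","items":{"type":"number"}},"jaw":{"type":"number"},"squeeze":{"type":"number"}},"required":["xyz","spin"]}

```bash
mkdir -p pics
cat > h.py <<'E'
from cell import *
import numpy as np, cv2
def snap(n,f):
    c=read_camera(n); np.savez(f'pics/{f}.npz',**c); cv2.imwrite(f'pics/{f}.png',c['img'][:,:,::-1]); return c
def load(f): return dict(np.load(f'pics/{f}.npz'))
def px2w(c,u,v,z=None):
    K=np.array([[c['fx'],0,c['cx']],[0,c['fy'],c['cy']],[0,0,1]],float)
    p=cv2.undistortPoints(np.array([[[u,v]]],float),K,c['dist_coeffs'].astype(float))[0,0]
    ray=np.array([p[0],-p[1],-1]); T=c['world_from_camera']
    if z is None:
        d=float(c['depth'][int(round(v)),int(round(u))]); return T[:3,:3]@(ray*d)+T[:3,3]
    r=T[:3,:3]@ray; return T[:3,3]+r*(z-T[2,3])/r[2]
E
python3 - <<'E'
from h import *
c=snap('top','top0'); snap('side','side0'); print(observe()); print(c['world_from_camera'],c['fx'])
E
```

```text
{'time': 0.1, 'qpos': array([-1.35401874e+00,  3.42676014e-01,  1.52490420e+00, -5.34391267e-06,
        1.27537715e+00, -1.45994887e-01]), 'qvel': array([ 0.00125174,  0.00056152, -0.00322428,  0.00163004,  0.00164064,
       -0.00017936]), 'joint_efforts': array([ 1.57555965e-03, -4.32004416e+01, -2.44694871e+01,  7.18942448e-02,
        5.26432588e-02, -2.73956039e-05]), 'tool_pos': array([ 0.1863047 , -0.49071613,  0.4041084 ]), 'tool_rot': array([-3.14024172e+00, -1.93477968e-04,  3.62773907e-01]), 'contact_force': array([0.30834009, 0.93454926, 0.94173038]), 'torque': array([ 0.01453605, -0.00137431,  0.04449251]), 'grip_force': 0.0, 'opening': 0.09198284758932368}
[[ 0.13828581  0.88985271 -0.43478637 -0.25938716]
 [-0.99033771  0.12885303 -0.05126525 -0.10767138]
 [ 0.01040502  0.43767459  0.89907324  1.66677978]
 [ 0.          0.          0.          1.        ]] 595.2478057891259
```

View pics/top0.png

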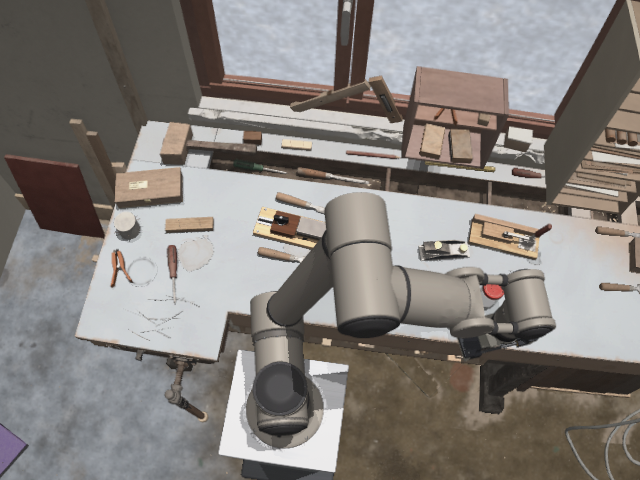

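The top view shows the knob and sliding-jaw end of the holder at about (283,222). The arm hides the rest of the holder.

View pics/side0.png

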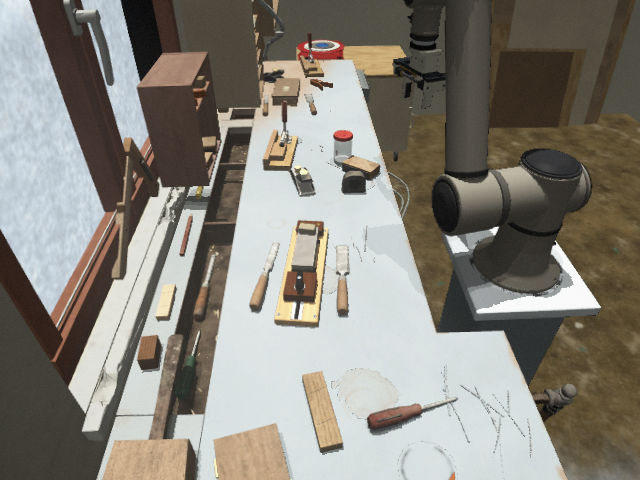

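Run:
```python
from h import *
c=load('top0'); print(px2w(c,283,222),px2w(c,300,230)); s=load('side0'); print(s['world_from_camera'],s['fx'])
i=cv2.resize(c['img'][180:270,240:350],None,fx=7,fy=6.6,interpolation=cv2.INTER_CUBIC)
```

```text
[0.54134574 0.08938922 0.05394368] [0.52299103 0.03435639 0.05180779]
[[-0.99920948 -0.02840936  0.02780871  0.5329324 ]
 [ 0.03954444 -0.63847589  0.76862525  0.82096669]
 [-0.00408096  0.76911732  0.6390946   0.77053493]
 [ 0.          0.          0.          1.        ]] 450.3547174697287
```

The side view shows the holder at about (302,275). The knob (299,285) faces this camera, the stone is at (305,250), and the fixed jaw is at the far end. A chisel lies on each side, near (265,275) and (343,280).

Run:
```python
from h import *
c=load('side0'); i=cv2.resize(c['img'][210:335,235:365],None,fx=5.5,fy=4.8,interpolation=cv2.INTER_CUBIC)
i=cv2.resize(c['img'][212:332,240:360],None,fx=5,fy=5,interpolation=cv2.INTER_CUBIC)
cv2.imwrite('pics/c1.png',i[:,:,::-1])
```

```text
(no output)
```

View pics/c1.png

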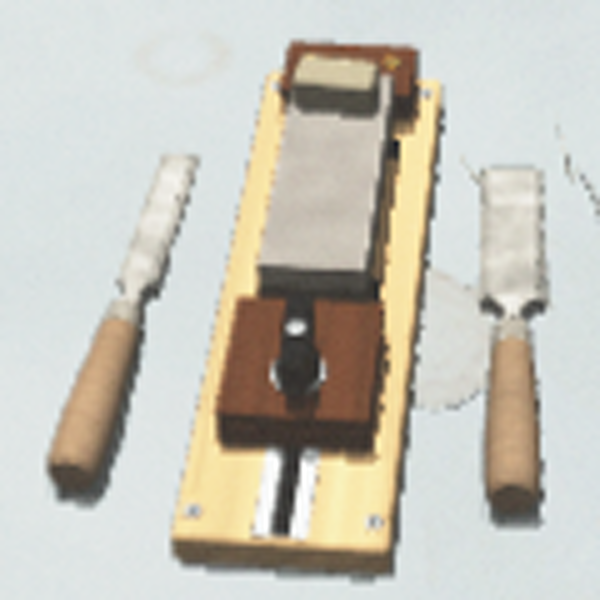

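The crop (5x, offset 240,212) gives these corners:
- **Board top:** (173,545), (393,552), (441,85), (268,78).
- **Sliding jaw top:** (218,415), (380,425), (240,297), (385,300).
- **Stone top, near edge:** (260,268), (373,276).

The knob bar runs roughly along the holder.

Run:
```python
from h import *
from scipy.optimize import least_squares
c=load('side0')
P=[(173,545,48,170,18),(393,552,-48,170,18),(441,85,-48,-165,18),(268,78,48,-165,18),(218,415,35,116,41),(380,425,-35,116,41),(240,297,35,39,41),(385,300,-35,39,41),(260,268,26,35,57),(373,276,-26,35,57)]
W=np.array([px2w(c,240+(u+.5)/5-.5,212+(v+.5)/5-.5,z/1000)[:2] for u,v,x,y,z in P]); L=np.array([(p[2],p[3]) for p in P])/1000
def f(q): 
    s,k=np.sin(q[2]),np.cos(q[2]); return (L@np.array([[k,s],[-s,k]])+q[:2]-W).ravel()
r=least_squares(f,[.53,0,0],loss='soft_l1',f_scale=.003); q=r.x
print(q[:2],np.degrees(q[2])); print((f(q).reshape(-1,2)*1000).round(1))
s,k=np.sin(q[2]),np.cos(q[2]); 
for n,p in dict(knob=(0,.09),stone=(0,-.04)).items(): print(n,np.array(p)@np.array([[k,s],[-s,k]])+q[:2])
for u,v in [(340,80),(310,190),(300,350),(300,400)]: print(px2w(c,240+u/5,212+v/5))
```

```text
[0.53880349 0.00926262] -6.679492754390174
[[-0.7 -1.7]
 [-0.7  1.6]
 [-0.8 -3.5]
 [ 0.4 -4.2]
 [-0.2  1.3]
 [ 2.3  0.2]
 [-0.3  1.3]
 [-1.5  4.4]
 [ 0.4  0.7]
 [ 1.5 -1.1]]
knob [0.54927187 0.09865173]
stone [ 0.53415088 -0.03046587]
[ 0.52700268 -0.07672988  0.075199  ]
[ 0.54332468 -0.0132595   0.05715401]
[0.54876214 0.11104263 0.07082379]
[0.54969851 0.11251234 0.04084239]
```

Emit:
{"api": "arm_command", "payload": {"xyz": [[10,15,0],[18,30,0],[18,30,0],[18,30,0],[18,30,0],[18,30,0],[18,30,-5],[18,30,-5],[18,30,-5],[18,30,-5],[18,30,-5],[18,30,-5],[18,30,-5],[18,30,-5],[18,30,-5],[18,30,-5],[18,30,0],[18,30,0],[18,30,0],[29,35,0]], "spin": [3,3,3,3,3,3,3,3,3,3,3,3,3,3,3,3,3,3,4,4.5], "jaw": 1}}

```text
time: 2.1
tool_pos: [0.5486, 0.1011, 0.3547]
tool_rot: [-3.14, 0.0, 1.459]
contact_force: [0.5, -0.8, 0.9]
opening: 0.0917
grip_force: 0.0
```

Run:
```python
from h import *
c=snap('wrist','w1'); o=observe(); print(o['tool_pos'],np.degrees(o['tool_rot']),o['time'],o['qpos']); print(c['world_from_camera'])
```

```text
[0.55204773 0.10542092 0.35461961] [179.84181561  -0.20322676  83.92824817] 2.15 [0.05155967 0.45146902 1.49842938 0.00330889 1.18841303 0.156307  ]
[[ 0.99379748  0.10617251  0.03307515  0.55593587]
 [-0.11118443  0.95437743  0.27713128  0.17598703]
 [-0.00214245 -0.2790898   0.96026262  0.3348233 ]
 [ 0.          0.          0.          1.        ]]
```

View pics/w1.png

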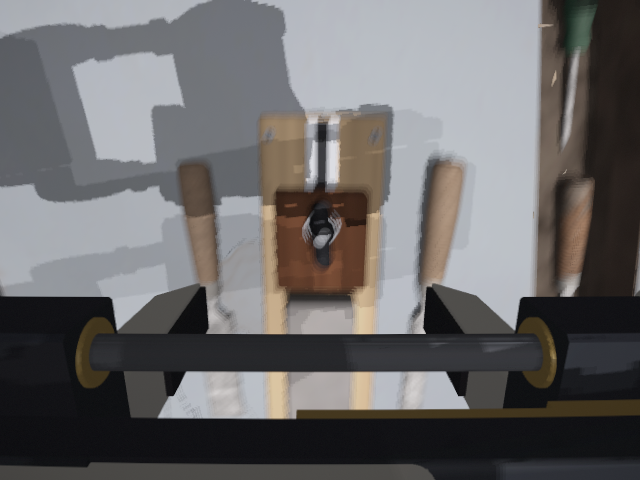

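The picture is motion-blurred. It shows the knob near (321,235) and the holder aligned with the image. I'll take it again now that the arm has settled.

Run:
```python
from h import *
read_camera('wrist');read_camera('wrist');c=snap('wrist','w2'); o=observe(); print(o['tool_pos'],np.degrees(o['tool_rot']),o['time'],o['qvel'].round(3))
i=cv2.resize(c['img'][100:320,230:420],None,fx=2.7,fy=2.7,interpolation=cv2.INTER_CUBIC)
cv2.imwrite('pics/c2.png',i[:,:,::-1])
```

```text
[0.5488061  0.10053417 0.35407235] [-1.79909431e+02  2.10072301e-02  8.34650364e+01] 2.3 [-0.035 -0.021  0.028 -0.005  0.003  0.004]
```

View pics/c2.png

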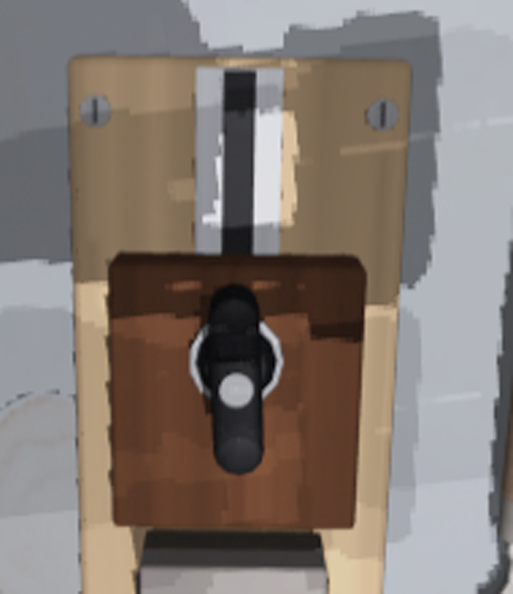

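The 2.7x crop (offset 230,100) gives:
- **Knob:** cap dot at (236,391), washer at (236,360).
- **Jaw top corners:** (112,258), (364,262), (115,524), (353,526).
- **Board end corners:** (70,60), (410,64).

Run:
```python
from h import *
from scipy.optimize import least_squares
c=load('w2'); m=lambda u,v:(230+(u+.5)/2.7-.5,100+(v+.5)/2.7-.5)
P=[(70,60,48,170,18),(410,64,-48,170,18),(112,258,35,116,41),(364,262,-35,116,41),(115,524,35,39,41),(353,526,-35,39,41),(236,360,0,90,42),(236,391,0,90,71)]
W=np.array([px2w(c,*m(p[0],p[1]),p[4]/1000)[:2] for p in P]); L=np.array([(-p[2],p[3]) for p in P])/1000
# image right is +x world
def f(q): 
    s,k=np.sin(q[2]),np.cos(q[2]); return (L@np.array([[k,s],[-s,k]])+q[:2]-W).ravel()
q=least_squares(f,[.53,0,0],loss='soft_l1',f_scale=.003).x
print(q[:2],np.degrees(q[2])); print((f(q).reshape(-1,2)*1000).round(1)); print(W.round(4)[-2:])
s,k=np.sin(q[2]),np.cos(q[2])
for n,p in dict(knob=(0,.09),stone=(0,-.04)).items(): print(n,np.array(p)@np.array([[k,s],[-s,k]])+q[:2])
a,b=[px2w(c,*m(*p),.065)[:2] for p in((235,300),(238,460))]; print('bar',np.degrees(np.arctan2(*(a-b))),a,b)
```

```text
[0.53765571 0.00935375] -7.104203954964593
[[-0.9  2. ]
 [ 1.4  1.6]
 [-1.5 -0.9]
 [ 1.  -1.1]
 [-1.  -0.9]
 [ 0.6 -1.4]
 [ 0.1  0.4]
 [ 0.2  0.6]]
[[0.5487 0.0982]
 [0.5486 0.0981]]
knob [0.5487864  0.09866281]
stone [ 0.53270874 -0.03033916]
bar 5.270865920016102 [0.55074283 0.11976122] [0.54686201 0.07769466]
```

Both cameras agree: the knob is at (0.5487, 0.0985) and the holder yaw is about -7°. I'll descend and close on the knob.

Emit:
{"api": "arm_command", "payload": {"xyz": [[0,-2,-10],[0,0,-20],[0,0,-25],[0,0,-25],[0,0,-20],[0,0,-15],[0,0,-8],[0,0,-5],[0,0,0],[0,0,0]], "spin": [0,0,0,0,0,0,0,0,0,0], "jaw": 1}}

```text
time: 3.3
tool_pos: [0.5495, 0.097, 0.2274]
tool_rot: [3.14, -0.0, 1.453]
contact_force: [-0.1, 1.3, 0.0]
opening: 0.0916
grip_force: 0.0
```

Emit:
{"api": "arm_command", "payload": {"xyz": [[0,0,0],[0,0,0],[0,0,0],[0,0,0],[0,0,0],[0,0,0],[0,0,0],[0,0,0],[0,0,0],[0,0,0]], "spin": [0,0,0,0,0,0,0,0,0,0], "jaw": -1, "squeeze": 30}}

```text
time: 4.3
tool_pos: [0.5496, 0.0972, 0.2268]
tool_rot: [3.14, -0.0, 1.454]
contact_force: [3.5, -0.3, -2.8]
opening: 0.0163
grip_force: 9.2
```

Emit:
{"api": "arm_command", "payload": {"xyz": [[0,0,0],[0,0,0],[0,0,0],[0,0,0]], "spin": [0,0,0,0]}}

```text
time: 4.7
tool_pos: [0.5497, 0.0972, 0.2273]
tool_rot: [3.14, -0.0, 1.454]
contact_force: [0.9, -0.5, 5.8]
opening: 0.0127
grip_force: 59.0
```

Emit:
{"api": "arm_command", "payload": {"xyz": [[0,0,0],[0,0,0],[0,0,0],[0,0,0],[0,0,0],[0,0,0],[0,0,0],[0,0,0],[0,0,0],[0,0,0],[0,0,0],[0,0,0],[0,0,0],[0,0,0],[0,0,0],[0,0,0],[0,0,0],[0,0,0]], "spin": [2,4,5,5,5,5,5,5,5,5,5,5,5,5,5,4,2,0]}}

```text
time: 6.5
tool_pos: [0.5504, 0.0978, 0.2274]
tool_rot: [3.139, 0.004, 2.798]
contact_force: [4.6, 3.1, 1.5]
opening: 0.0127
grip_force: 58.9
```

Emit:
{"api": "arm_command", "payload": {"xyz": [[0.2,2,0],[0.4,3,0],[0.5,4,0],[0.5,4,0],[0.5,4,0],[0.5,4,0],[0.5,4,0],[0.5,4,0],[0.4,3,0],[0.3,3,0],[0,0,0],[0,0,0],[0,0,0]], "spin": [0,0,0,0,0,0,0,0,0,0,0,0,0]}}

```text
time: 7.8
tool_pos: [0.5547, 0.1321, 0.2273]
tool_rot: [3.14, 0.004, 2.797]
contact_force: [4.7, -0.4, 2.0]
opening: 0.0129
grip_force: 58.9
```

Emit:
{"api": "arm_command", "payload": {"xyz": [[0,0,0],[0,0,0],[0,0,0],[0,0,0],[0,0,0],[0,0,0],[0,0,0]], "spin": [0,0,0,0,0,0,0], "jaw": 1}}

```text
time: 8.5
tool_pos: [0.5536, 0.1322, 0.2266]
tool_rot: [-3.142, -0.0, 2.797]
contact_force: [1.0, 0.8, 1.1]
opening: 0.0642
grip_force: 0.0
```

Emit:
{"api": "arm_command", "payload": {"xyz": [[0,0,10],[0,0,25],[0,0,35],[0,0,40],[-1,-8,10],[-1,-12,0],[-2,-14,0],[-2,-14,0],[-2,-14,0],[-2,-14,0],[-2,-14,0],[-2,-14,0],[-2,-14,0],[-1,-12,0],[-1,-8,0],[0,0,0],[0,0,0],[0,0,0]], "spin": [0,0,0,-3,-6,-7,-7,-7,-7,-7,-7,-7,-7,-6,-4,-2,0,0], "jaw": 1}}

```text
time: 10.3
tool_pos: [0.5356, -0.0058, 0.3473]
tool_rot: [3.141, 0.0, 1.455]
contact_force: [0.2, -0.0, -0.1]
opening: 0.0916
grip_force: 0.0
```

Run:
```python
from h import *
c=snap('wrist','w3'); o=observe(); print(o['tool_pos'],np.degrees(o['tool_rot']),o['time'])
s=snap('side','s3')
i=cv2.resize(s['img'][200:340,235:385],None,fx=3.4,fy=3.4,interpolation=cv2.INTER_CUBIC)
w=c['img'][60:420,180:480]
h=476; w=cv2.resize(w,(int(300*h/360),h)); cv2.imwrite('pics/c3.png',np.hstack([w,i[:h,:400]])[:,:,::-1]); print(w.shape)
```

```text
[ 0.53561259 -0.00567975  0.34715152] [1.79968663e+02 4.35502878e-04 8.33508809e+01] 10.35
(476, 396, 3)
```

View pics/c3.png

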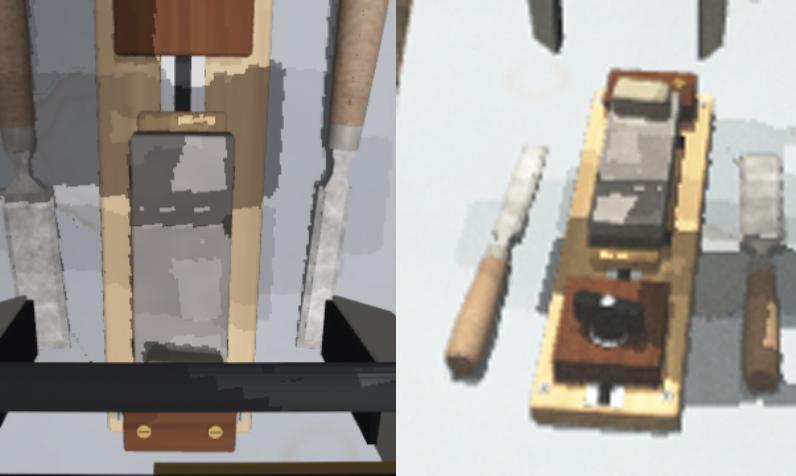

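The left half shows the stone's +y top edge from (131,133) to (235,133) and the dressing stone starting at about row 347. In the side view on the right, the knob is turned about 80° and the jaw has a clear gap behind the stone.

Run:
```python
from h import *
c=load('w3'); k=360/476
g=lambda u,v,z: px2w(c,180+u*300/396,60+v*k,z)
a,b=g(131,133,.057),g(235,133,.057); print(a,b,(a+b)/2,np.linalg.norm(a-b))
print('sides',g(134,300,.057),g(228,300,.057))
print('dress',g(146,347,.075),g(222,347,.075))
m=(a+b)/2; print('centre',m[:2]-.075*np.array([np.sin(np.radians(7)),np.cos(np.radians(7))]))
```

```text
[0.5169491  0.04787525 0.057     ] [0.56793659 0.04197431 0.057     ] [0.54244284 0.04492478 0.057     ] 0.05132782780002875
sides [ 0.50620982 -0.04002133  0.057     ] [ 0.55652373 -0.04584907  0.057     ]
dress [ 0.51121071 -0.05935368  0.075     ] [ 0.55022832 -0.06387651  0.075     ]
centre [ 0.53330264 -0.02951618]
```

Emit:
{"api": "arm_command", "payload": {"xyz": [[-1,-8,0],[-1,-10,0],[0,-6.5,-10],[0,0,-20],[0,0,-25],[0,0,-25],[0,0,-20],[0,0,-15],[0,0,-12],[0,0,-8],[0,0,-6],[0,0,0],[0,0,0],[0,0,0]], "spin": [0,0,0,0,0,0,0,0,0,0,0,0,0,0], "jaw": 1}}

```text
time: 11.8
tool_pos: [0.5339, -0.0304, 0.2064]
tool_rot: [3.14, 0.0, 1.454]
contact_force: [-0.4, 0.2, -0.3]
opening: 0.0919
grip_force: 0.0
```

Emit:
{"api": "arm_command", "payload": {"xyz": [[0,0,0],[0,0,0],[0,0,0],[0,0,0],[0,0,0],[0,0,0],[0,0,0],[0,0,0],[0,0,0],[0,0,0]], "spin": [0,0,0,0,0,0,0,0,0,0], "jaw": -1, "squeeze": 45}}

```text
time: 12.8
tool_pos: [0.5337, -0.0303, 0.2058]
tool_rot: [3.141, 0.0, 1.454]
contact_force: [0.9, -0.7, -0.6]
opening: 0.0516
grip_force: 45.0
```

Emit:
{"api": "arm_command", "payload": {"xyz": [[0.1,0.5,0],[0.1,1,0],[0.2,1.5,0],[0.2,2,0],[0.2,2,0],[0.2,2,0],[0.2,2,0],[0.2,1.5,0],[0.2,1.5,0],[0.1,1,0],[0,0,0],[0,0,0],[0,0,0],[0,0,0]], "spin": [0,0,0,0,0,0,0,0,0,0,0,0,0,0]}}

```text
time: 14.2
tool_pos: [0.5354, -0.0151, 0.2058]
tool_rot: [3.141, -0.0, 1.454]
contact_force: [1.1, -1.0, 0.8]
opening: 0.0518
grip_force: 45.0
```

Emit:
{"api": "arm_command", "payload": {"xyz": [[0,0,0.5],[0,0,1],[0,0,1.5],[0,0,1],[0,0,0],[0,0,0],[0,0,0]], "spin": [0,0,0,0,0,0,0]}}

```text
time: 14.9
tool_pos: [0.5353, -0.0153, 0.2097]
tool_rot: [-3.142, -0.0, 1.454]
contact_force: [0.1, -1.0, -7.0]
opening: 0.0515
grip_force: 45.0
```

Run:
```python
from h import *
s=snap('side','s4'); o=observe(); print(o['contact_force'],o['torque'])
i=cv2.resize(s['img'][190:340,220:400],None,fx=4,fy=4,interpolation=cv2.INTER_CUBIC)
cv2.imwrite('pics/c4.png',i[:,:,::-1])
```

```text
[ 0.17902103  0.50932139 -6.31708831] [ 0.00483523 -0.10960274 -0.01783731]
```

View pics/c4.png

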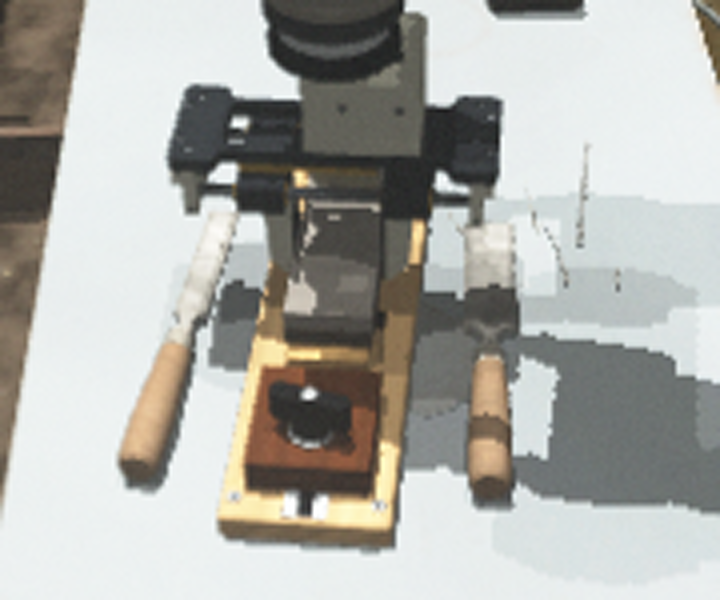

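The stone followed the gripper: its near end is at about (330,330), with a gap to the jaw. The vertical force matches its weight, so it's free. I'll lift smoothly.

Emit:
{"api": "arm_command", "payload": {"xyz": [[0,0,1],[0,0,3],[0,0,5],[0,0,7],[0,0,9],[0,0,10],[0,0,10],[0,0,10],[0,0,10],[0,0,10],[0,0,10],[0,0,10],[0,0,10],[0,0,10],[0,0,10],[0,0,8],[0,0,6],[0,0,4],[0,0,2],[0,0,1]], "spin": [0,0,0,0,0,0,0,0,0,0,0,0,0,0,0,0,0,0,0,0]}}

```text
time: 16.95
tool_pos: [0.5353, -0.0153, 0.3557]
tool_rot: [-3.141, 0.0, 1.454]
contact_force: [0.4, -0.4, -5.6]
opening: 0.0519
grip_force: 45.0
```

Emit:
{"api": "arm_command", "payload": {"xyz": [[0,0,0],[0,0,0],[0,0,0],[0,0,0],[0,0,0],[0,0,0],[0,0,0],[0,0,0],[0,0,0],[0,0,0]], "spin": [0,0,0,0,0,0,0,0,0,0]}}

```text
time: 17.95
tool_pos: [0.5353, -0.0153, 0.3557]
tool_rot: [3.142, 0.0, 1.454]
contact_force: [0.4, -0.5, -7.1]
opening: 0.0517
grip_force: 45.0
```

Run:
```python
from h import *
s=snap('side','s5'); o=observe(); print(o['tool_pos'],o['contact_force'],o['grip_force'],o['opening'],o['qvel'].round(3))
i=cv2.resize(s['img'][150:330,220:400],None,fx=3.3,fy=3.3,interpolation=cv2.INTER_CUBIC)
cv2.imwrite('pics/c5.png',i[:,:,::-1])
```

```text
[ 0.53533459 -0.01530084  0.35574436] [-0.41998096  0.37799373 -6.42661529] 44.975333511829376 0.05184205857122746 [-0.001  0.001  0.001  0.     0.001 -0.002]
```

View pics/c5.png

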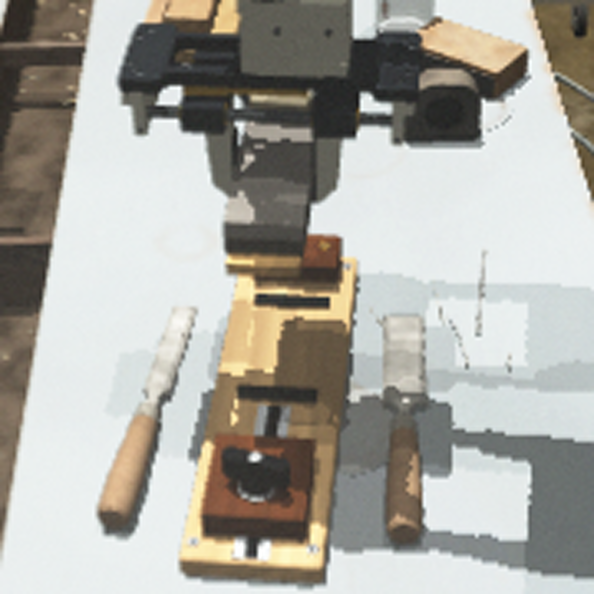

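The stone hangs clear above the bare bed, with its near end at about (265,240). The dressing stone shows behind the gripper and the chisels haven't moved. I'll check the level from depth before handing in.

Run:
```python
from h import *
s=load('s5')
for u,v in [(265,150),(270,175),(262,190),(260,205),(290,205),(240,212),(288,212)]: print(px2w(s,220+u/3.3,150+v/3.3).round(4))
```

```text
[ 0.5429 -0.027   0.2068]
[0.5398 0.0072 0.2097]
[0.5452 0.0216 0.2079]
[0.5466 0.0373 0.2071]
[0.5272 0.041  0.2092]
[0.5596 0.0436 0.2065]
[0.5287 0.0462 0.2074]
```

The stone's top is level at about 0.207 m, as expected.

```bash
python3 -c "
from cell import *
print(hand_in())"
```

```text
the job is handed in; nothing more can be done
None
```

I handed the job in with the stone held level and still about 15 cm above its bed and the dressing stone on top; the knob is loose, the jaw is about 35 mm back, and the simulator returned no verdict.

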